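# Open the terminal box by its snap tab

## Robot

A 6-joint arm with a two-finger parallel gripper is mounted at the origin on a cart in front of the work surface, level with it; the furniture and walls round the work are solid. World frame = base frame: x ahead of the robot, y to its left, z up, the work surface at z = 0. Lengths are in m, angles in rad, forces in N, time in s.
With the tool pointing down it reaches from about 0.225 to 0.875 m from the base axis. Payload 3.4 kg.
Tool frame: the origin (TCP) lies between the finger pads; the fingertips stand 17 mm ahead of it and the grasp point (between the pads) lies 2 mm behind it; y points along the fingers, z is the direction in which the jaws open and shut, and the axes are right-handed (so a half turn about y gives the same grasp; the last joint's range is limited). The gripper opens to 85 mm and grips with 20 to 120 N. Pads are 22 mm wide; open, the fingers measure 114 mm over their backs; the gripper's body (76 mm by 85 mm) begins 54 mm behind the grasp point. The pads swing forward as they close: fully open they stand 13 mm farther back than shut.
Start: joints at [-0.121, 0.276, 1.505, -0, 1.361, -0.121], TCP at [0.575, -0, 0.248] pointing down, gripper open.
Joint ranges: [-2.89, 2.89], [-0.75, 2.08], [0.22, 2.7], [-1.18, 4.32], [0.11, 2.71], [-2.7, 2.7]. Speed limits (rad/s): [2.57, 2.57, 3.14, 3.14, 3.14, 3.14].

## Interface

Orientations are given as a unit quaternion [w, x, y, z].
In Python, from rig import manip, get_image, camera_model, sign_off, spot_in, silhouettes, spot_point gives the robot as it stands.
- The arm moves only by the tool jog_arm, never from a script. Its argument "targets" is a list of rows, each a list of 3 entries, a list of its own where there are three numbers: the finger opening in m, from 0 to 0.0854, then the shift along the world's x, y, z in m, then the turn about the world's z in rad. In form: [[claw, [x, y, z], spin], ...]. A call has 1 to 10 rows; each row shifts and turns the commanded pose from where the row before left it; what a row does not reach is not made up. A row lasts 1/8 s, in which the tool goes at most 62.5 mm and 10.7 degrees, less where a joint would pass 70% of its speed; a pose out of reach is approached as far as the arm can. A call with a gripper value outside its range is refused whole. The fingers move at their own pace and stop on an object; "force" is the grip in N (left out, the last holds). Time passes only in rows, so rows that do not move let the fingers close. It gives the time, the measured TCP pose, the force and the opening at its end, in the units of the state.
- manip.get_state(): the state, without advancing time (a new reading comes with each control period).
- get_image(name): name is "scene" or "side" or "wrist"; returns (picture, depth): 400x640x3 uint8, red, green, blue; 400x640 float32, m along the optical axis (not along the pixel's ray), 0 where there is no reading.
- camera_model(name): a dict with "mtx" (3x3 intrinsics, pixels), "distortion" ([k1, k2, p1, p2, k3] as OpenCV has them; the pictures are not rectified), "world_from_camera" (4x4, takes a point from camera to world coordinates). Camera axes: x right, y up, looking along -z (the intrinsics and any distortion apply to the point x, -y, -z); pixel columns grow to the right and rows downward; lengths in m; the calibration is good to about 2 mm. A picture is of the moment at which its call begins: read the wrist's pose just before it. camera_model takes no time and is no camera call; for the wrist camera it gives the pose at the moment of the call.
- sign_off(): hands the job in, once; it reports no verdict.
Trained networks look in the newest picture that a camera, given by its name, has taken for a name from the list of things; names that differ only in an ending like _2 or _b are one class to them, and where a whole thing is asked for, a point or a joint stands for the part that bears it (a point fixed in the world has none). Each returns a list of dicts, best first, with "score" (0 to 1); they miss things now and then, are a little off and sometimes report something else, mostly with a low value. They report only what shows in the picture. A call takes as long as a camera call. They do not tell look-alikes from the thing itself.
- spot_in(name, camera): "position" ([column, row] in pixels, amid what is visible of it).
- silhouettes(name, camera): "mask" (400x640 bool, what is visible of it) and "position" ([column, row] in pixels, amid what is visible of it).
- spot_point(name, camera): "position" ([column, row] in pixels: a listed point, or the origin of a listed thing).
The state is a dict: "clock": time; "qpos": joint angles; "qd": joint speeds; "effort": joint torques, N m; "position": TCP position; "ee_rot": TCP orientation; "contact_force": force on the tool from outside, world axes, zero at the start; "moment": the same for the moment, N m; "width": finger opening in m.
Only numpy, scipy, OpenCV 4.12 (cv2) and the standard library are available. Lean on these libraries where they do the work, as an engineer would, in place of code of your own. Each camera call takes 0.05 s, during which the arm holds its last target.

## Task

Open the terminal box for inspection: press its red snap tab fully down with the fingertips until it stays in, then push the released white cover along its guides, off its seat and onto the rubber-covered rest at the end of the box, so that it lies flat there clear of the seat with all the terminals uncovered. Only press and push: never lift or tip up the cover, and leave everything else on the bench where it is.

Things in the scene. Friction and masses are not known exactly. Their poses are not given: they have to be found in the camera images.
- terminal_box: Grey terminal box and aluminium cover rest on one dark base plate 236 x 86 mm, fixed to the bench. Origin at bench height, mid base; x points along the slide from box to rest (the way the cover is pushed off), z up. The seat, 42 mm high, runs from x = -113 to -11 mm; lips 8 to 11 mm above it overhang the cover's sides (58 mm free between them).
- rest_mid (a point): Middle of the rest's top, on the box's +x end: 109 mm long (x = 4 to 113 mm in the box's frame), black rubber on top, 40 mm high (2 mm lower than the seat), with low side guides and an end stop that rises 8 mm and ends the cover's travel.
- cover: White plastic cover, loose, 0.12 kg, 92 (along x) x 66 x 27 mm: a flange 5 mm thick with a raised hood 66 x 50 mm. Origin: centre of the underside; x as the box's x. It starts shut on the seat, centre at x = -59 mm in the box's frame, held by the snap tab; it is clear of the seat when its centre is past +35 mm and meets the end stop at about +67 mm.
- cover_back (a point): Centre of the hood's upright rear face (50 mm wide, from 5 to 27 mm above the cover's underside), to be pushed towards the box's +x. 32 mm behind the cover's centre, 17 mm above its underside. Behind it lie 14 mm of flange, then open space over the box's rear wall, which stands 5 mm above the seat.
- tab_pad (a point): Centre of the top of the red snap tab's square press pad, 26 x 26 mm, beside the box on its -y side (58 mm off the centre line, at x = -4 mm). 62 mm above the bench when out; it moves straight down. A red catch bar on it crosses in front of the cover and stops it until the tab is in.
- snap_tab (a joint): How far the snap tab is pressed down, m: 0 = out (cover locked), 0.009 = fully in at its stop; from 0.006 on the catch is below the cover. It takes about 4 N and stays where it is left.
- solder_spool: Solder spool with blue flanges, 50 mm across, 36 mm high, standing beside the box on its +y side; bystander. Origin: centre of its underside.
- jar_b: Small clear jar with a blue lid, 42 mm across, 41 mm high, beside the box on its +y side; bystander. Origin: centre of its underside.
- collet: Grey collet, 33 mm across, 41 mm high, standing beside the rest on the box's -y side; bystander. Origin: centre of its underside.
- alcohol_bottle: Clear dispenser bottle with a pump dish on top, 58 mm across, 105 mm high, at the left end of the bench; bystander. Origin: centre of its underside.
- jar_a: Small clear jar with a white lid, 42 mm across, 45 mm high, at the left end of the bench; bystander. Origin: centre of its underside.
- screwdriver_amber: Screwdriver with an amber handle, 190 mm long, lying on the right of the bench; bystander. Origin: centre of its underside.
- eraser_block: Brown eraser block, 34 x 62 x 20 mm, lying on the right of the bench; bystander. Origin: centre of its underside.
Mind the look-alikes: they are no part of the job. Of the things that look like the cover, the largest one is meant.

How it is judged:
By the outcome, as a careful person would: the job done as asked, in the order asked, and still so for the second after the job is handed in, with the robot touching nothing.
It also fails if it takes over 40 s, if anything falls off the work surface, if the arm or the gripper's body presses on something with over 40 N, if the wrist force passes 120 N, or if a joint passes its speed limit or range.

## Working session

There is one attempt and no reset: what is moved stays moved. The work goes in short steps, Python scripts to look and compute and a tool call to move; the robot and the scene stay as the last step left them, time stands still between calls to the robot, and variables do not carry over. Pictures are saved under pics/ and viewed, and the job is handed in when it is done.

Besides the shell and the picture viewer there is one more tool, called after "Request:" by a JSON object that holds its "op" and its "data". jog_arm: Moves the arm, as the interface text tells. Its arguments: {"type":"object","properties":{"targets":{"type":"array","items":{"type":"array"}},"force":{"type":"number"}},"required":["targets"]}

```bash
mkdir -p pics; ls; cat > h.py <<'E'
import numpy as np, cv2
from rig import manip, get_image, camera_model, sign_off, spot_in, silhouettes, spot_point
def save(n,img): cv2.imwrite('pics/'+n,img[:,:,::-1])
def ray(cm,px):
    K=np.array(cm['mtx']);d=np.array(cm['distortion']);T=np.array(cm['world_from_camera'])
    u=cv2.undistortPoints(np.array([[px]],float),K,d)[0,0]
    return T[:3,3],T[:3,:3]@np.array([u[0],-u[1],-1.0])
def at_z(cm,px,z):
    o,r=ray(cm,px);return o+r*(z-o[2])/r[2]
def at_d(cm,px,dep):
    o,r=ray(cm,px);c,w=int(round(px[0])),int(round(px[1]))
    p=dep[max(0,w-1):w+2,max(0,c-1):c+2];p=p[p>0];return o+r*np.median(p)
def proj(cm,P):
    T=np.linalg.inv(np.array(cm['world_from_camera']));p=T[:3,:3]@np.array(P)+T[:3,3]
    q=np.array([[[p[0],-p[1],-p[2]]]])
    return cv2.projectPoints(q,np.zeros(3),np.zeros(3),np.array(cm['mtx']),np.array(cm['distortion']))[0][0,0]
E
python3 - <<'E'
from h import *
print(manip.get_state())
for n in ['scene','side','wrist']:
    im,d=get_image(n);save(n+'0.png',im);np.save(n+'0d.npy',d);cm=camera_model(n)
    print(n,np.round(cm['world_from_camera'],3).tolist())
    for nm in ['terminal_box','cover']:
        for r in spot_in(nm,n)[:3]: print(nm,r['score'],r['position'],at_d(cm,r['position'],d).round(3))
    for nm in ['rest_mid','cover_back','tab_pad','cover','terminal_box']:
        for r in spot_point(nm,n)[:3]: print('P',nm,r['score'],r['position'],at_d(cm,r['position'],d).round(3))
E
```

```text
pics
{'clock': 0.0, 'qpos': array([-1.21000505e-01,  2.76584614e-01,  1.50611164e+00,  2.44398784e-05,
        1.36072097e+00, -1.20991456e-01]), 'qd': array([-0.0013426 ,  0.00131912, -0.00156193, -0.00090674,  0.00098925,
       -0.0012592 ]), 'effort': array([ 6.20495921e-04, -4.16768074e+01, -2.45808578e+01, -1.52056768e-04,
        1.11346930e-02,  1.69860516e-05]), 'position': array([5.74505453e-01, 6.28220798e-05, 2.47454180e-01]), 'ee_rot': array([ 0.49960515, -0.50038735,  0.50051641, -0.49949026]), 'contact_force': array([-0.57420754, -0.64516113,  0.098574  ]), 'moment': array([ 0.05518009,  0.01164008, -0.01854064]), 'width': 0.0854933060547414}
scene [[0.794, 0.35, -0.496, -0.052], [-0.607, 0.465, -0.644, -1.037], [0.005, 0.813, 0.582, 0.811], [0.0, 0.0, 0.0, 1.0]]
terminal_box 0.76 [281.0, 204.0] [ 0.505 -0.183  0.04 ]
cover 0.63 [378.9, 216.9] [ 0.696 -0.366  0.021]
cover 0.6 [335.8, 237.0] [ 0.553 -0.359  0.02 ]
cover 0.59 [269.3, 179.6] [ 0.522 -0.103  0.07 ]
P rest_mid 0.77 [287.2, 204.5] [ 0.518 -0.195  0.04 ]
P rest_mid 0.47 [262.5, 232.8] [ 0.42  -0.22   0.008]
P
[... 1141 characters left out ...]
er 0.75 [384.4, 242.1] [ 0.71  -0.38   0.004]
P cover 0.63 [332.4, 252.1] [ 0.551 -0.368  0.011]
P terminal_box 0.66 [296.8, 213.2] [ 0.513 -0.191  0.04 ]
P terminal_box 0.24 [337.4, 295.7] [ 0.494 -0.529  0.012]
wrist [[1.0, 0.0, -0.001, 0.574], [0.0, 0.965, 0.261, 0.066], [0.001, -0.261, 0.965, 0.374], [0.0, 0.0, 0.0, 1.0]]
terminal_box 0.9 [274.3, 295.1] [ 0.523 -0.127  0.047]
cover 0.89 [284.6, 251.5] [ 0.538 -0.068  0.069]
P rest_mid 0.88 [265.8, 349.2] [0.561 0.01  0.304]
P cover_back 0.79 [291.2, 226.9] [ 0.543 -0.048  0.058]
P tab_pad 0.62 [218.6, 295.5] [ 0.531 -0.01   0.247]
P cover 0.98 [284.0, 250.3] [ 0.537 -0.067  0.069]
P terminal_box 0.74 [280.6, 281.4] [ 0.533 -0.099  0.07 ]
```

View pics/scene0.png

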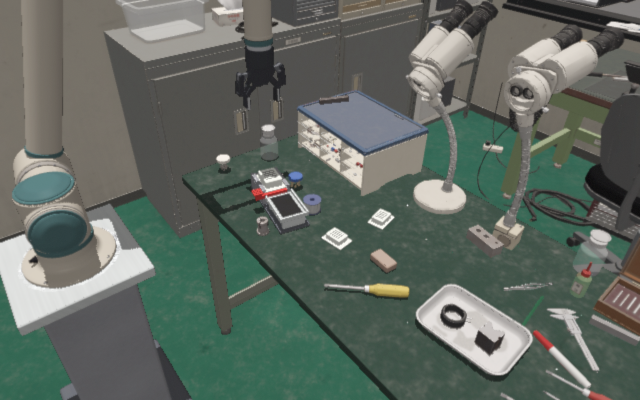

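View pics/wrist0.png

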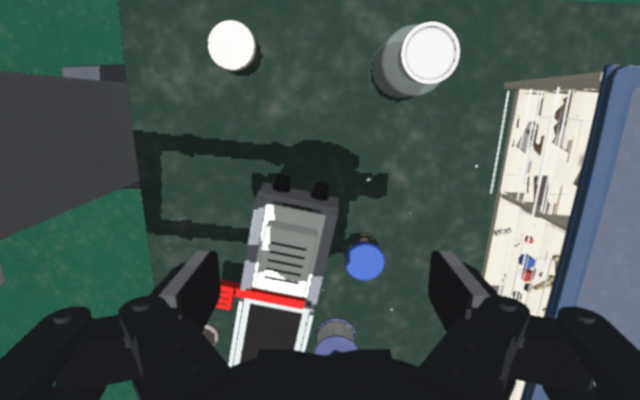

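```bash
python3 -c "
import cv2
a=cv2.imread('pics/side0.png');cv2.imwrite('pics/side0c.png',cv2.resize(a[140:280,210:370],None,fx=5,fy=4.2)[:, :800])"
```

```text
(no output)
```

View pics/side0c.png

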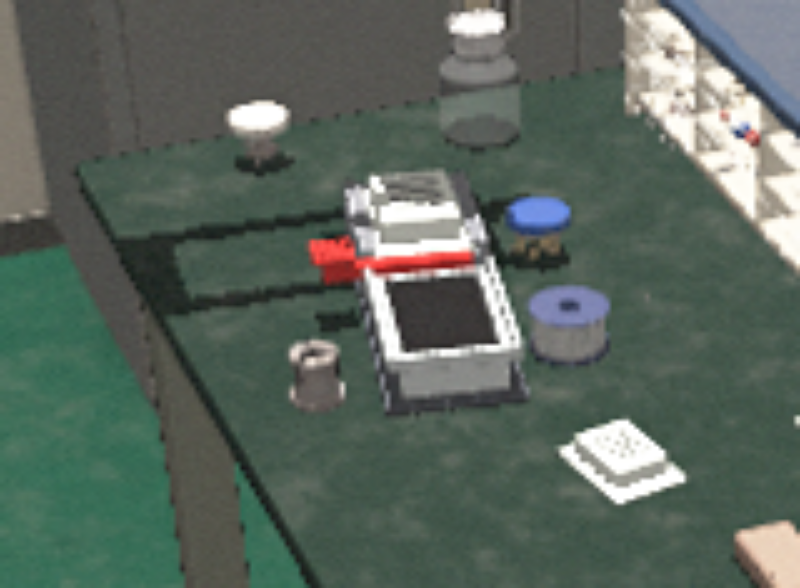

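The cover in the box shows at wrist (284,250) and side (290,186). Its look-alikes are the two smaller white covers lying on the bench at scene (379,217) and (336,237). The box cover is the one seated in the grey box behind the red bar. The side crop confirms this, so I choose it. Next I measure the box frame.

```bash
cat >> h.py <<'E'
def cloud(cm,d):
    K=np.array(cm['mtx']);T=np.array(cm['world_from_camera']);v,u=np.mgrid[0:400,0:640]
    p=cv2.undistortPoints(np.stack([u.ravel(),v.ravel()],1)[:,None].astype(float),K,np.array(cm['distortion']))[:,0]
    P=np.c_[p[:,0],-p[:,1],-np.ones(len(p))]*d.ravel()[:,None]
    return (P@T[:3,:3].T+T[:3,3]).reshape(400,640,3)
E
python3 - <<'E'
from h import *
for n in ['scene','side','wrist']:
    im=cv2.imread(f'pics/{n}0.png')[:,:,::-1].astype(int);d=np.load(n+'0d.npy');cm=camera_model(n)
    P=cloud(cm,d);ok=d>0
    near=ok&(np.abs(P[...,0]-.52)<.15)&(np.abs(P[...,1]+.1)<.2)
    red=near&(im[...,0]>150)&(im[...,1]<70)&(im[...,2]<70)
    q=P[red];print(n,'red',len(q),np.percentile(q,[2,50,98],axis=0).round(3).tolist())
    top=near&(P[...,2]>.064)&(P[...,2]<.075)&(im.max(2)-im.min(2)<40)
    q=P[top]
    if len(q)>20:
        r=cv2.minAreaRect((q[:,:2]*1000).astype(np.float32));print(' hood',len(q),r,q[:,2].mean())
    # bench height
    b=near&(np.abs(P[...,2])<.012);print(' bench z',np.median(P[b][:,2]))
    rest=near&(im.max(2)<45)&(P[...,2]>.03)&(P[...,2]<.05);q=P[rest]
    if len(q)>20: print(' rest',len(q),cv2.minAreaRect((q[:,:2]*1000).astype(np.float32)),np.median(q[:,2]))
w=cv2.imread('pics/wrist0.png');cv2.imwrite('pics/w0c.png',cv2.resize(w[170:370,180:380],None,fx=3,fy=3))
E
```

```text
scene red 36 [[0.456, -0.145, 0.043], [0.478, -0.133, 0.058], [0.541, -0.111, 0.066]]
 hood 320 ((577.96826171875, -8.193046569824219), (249.40902709960938, 62.55204772949219), 60.30701446533203) 0.06914437444520391
 bench z 0.0009148017181620505
side red 40 [[0.46, -0.145, 0.029], [0.49, -0.134, 0.048], [0.549, -0.1, 0.065]]
 hood 237 ((582.3717651367188, -8.086418151855469), (251.89187622070312, 62.20287322998047), 60.05450439453125) 0.06844683141658409
 bench z -0.0004558322049869057
wrist red 822 [[0.468, -0.139, 0.047], [0.495, -0.128, 0.049], [0.551, -0.11, 0.064]]
 hood 3972 ((580.0887451171875, -5.758094787597656), (244.2102813720703, 65.327880859375), 59.76881408691406) 0.06899156806554319
 bench z 7.172296827967495e-05
 rest 314 ((529.4656372070312, -115.93383026123047), (218.50628662109375, 54.069488525390625), 77.83972930908203) 0.03158127627346394
```

View pics/w0c.png

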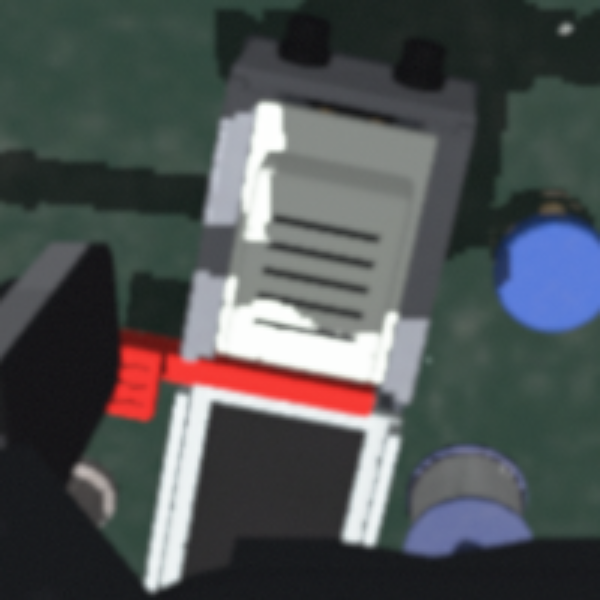

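The crop shows the large cover seated behind the red bar. The pad (left, red) is partly hidden by the finger. I fit the hood precisely.

```bash
python3 - <<'E'
from h import *
res=[]
for n in ['scene','side','wrist']:
    im=cv2.imread(f'pics/{n}0.png')[:,:,::-1].astype(int);d=np.load(n+'0d.npy');cm=camera_model(n)
    P=cloud(cm,d)
    near=(d>0)&(np.hypot(P[...,0]-.537,P[...,1]+.072)<.06)
    top=near&(P[...,2]>.066)&(P[...,2]<.073)
    q=P[top]; r=cv2.minAreaRect((q[:,:2]*1000).astype(np.float32));print(n,' hood',len(q),r,q[:,2].mean(),q.mean(0))
    flat=near&(P[...,2]>.02)&(P[...,2]<.06)
    # red pad
    near2=(d>0)&(np.abs(P[...,0]-.52)<.15)&(np.abs(P[...,1]+.1)<.2)
    red=near2&(im[...,0]>150)&(im[...,1]<80)&(im[...,2]<80)&(P[...,2]>.057)
    q=P[red];print('  pad',len(q),q.mean(0),q.min(0),q.max(0), cv2.minAreaRect((q[:,:2]*1000).astype(np.float32)))
    # long edges of the rest+box: dump points z 0.035-0.056
    m=(d>0)&(np.abs(P[...,0]-.51)<.09)&(P[...,1]<.02)&(P[...,1]>-.30)&(P[...,2]>.038)&(P[...,2]<.056)
    q=P[m]; a=q[:,:2].mean(0); print('  body',len(q),cv2.minAreaRect((q[:,:2]*1000).astype(np.float32)))
E
```

```text
scene  hood 236 ((535.7693481445312, -83.56400299072266), (70.5998764038086, 51.025848388671875), 77.52169799804688) 0.06948467080517691 [ 0.53532741 -0.08421177  0.06948467]
  pad 52 [ 0.46748759 -0.12388904  0.06253287] [ 0.45555496 -0.1372064   0.05963293] [ 0.47918125 -0.10749085  0.06686945] ((467.12249755859375, -122.7608871459961), (29.509252548217773, 22.865449905395508), 84.58980560302734)
  body 1384 ((541.4296264648438, -152.000732421875), (240.5534210205078, 172.46641540527344), 63.777339935302734)
side  hood 157 ((538.5748901367188, -83.44374084472656), (69.95331573486328, 48.52858352661133), 77.73332214355469) 0.06860207522142374 [ 0.53853958 -0.08476333  0.06860208]
  pad 21 [ 0.47087553 -0.12680189  0.06106455] [ 0.45895933 -0.14035087  0.05760194] [ 0.48343661 -0.10978189  0.06634365] ((470.2464599609375, -124.71964263916016), (25.178985595703125, 24.62510871887207), 71.33851623535156)
  body 951 ((538.484375, -147.34231567382812), (245.26829528808594, 158.2488250732422), 62.90394973754883)
wrist  hood 3213 ((537.354248046875, -79.28623962402344), (65.28374481201172, 49.908836364746094), 77.94346618652344) 0.06910630278808619 [ 0.53791757 -0.07756454  0.0691063 ]
  pad 318 [ 0.47627842 -0.12052292  0.0638159 ] [ 0.46514296 -0.1353302   0.05771335] [ 0.53213322 -0.00679947  0.24992994] ((497.5735778808594, -69.62165832519531), (142.35317993164062, 16.847187042236328), 67.00634002685547)
  body 8951 ((524.9916381835938, -124.41566467285156), (220.44081115722656, 118.22997283935547), 65.04253387451172)
```

Request:
{"op": "jog_arm", "data": {"targets": [[0, [-0.0268, -0.03, -0.02], -0.053], [0, [-0.0268, -0.03, -0.02], -0.053], [0, [-0.0268, -0.03, -0.02], -0.053], [0, [-0.0268, -0.03, -0.02], -0.053], [0, [0, 0, -0.02], 0], [0, [0, 0, 0], 0], [0, [0, 0, 0], 0]], "force": 60}}

```text
clock: 2.08
position: [0.4686, -0.1201, 0.149]
ee_rot: [-0.445, 0.444, -0.55, 0.55]
contact_force: [0.5, -0.6, 0.6]
width: -0.0001
```

```bash
python3 - <<'E'
from h import *
s=manip.get_state();print(s['clock'],s['position'],s['ee_rot'],s['width'],s['contact_force'])
for n in ['wrist','side']:
    im,d=get_image(n);save(n+'1.png',im);cm=camera_model(n);P=cloud(cm,d);im=im.astype(int)
    near2=(d>0)&(np.abs(P[...,0]-.52)<.15)&(np.abs(P[...,1]+.1)<.2)
    red=near2&(im[...,0]>120)&(im[...,1]<80)&(im[...,2]<80)&(P[...,2]>.055)&(P[...,2]<.07)
    q=P[red];print(n,'pad',len(q),cv2.minAreaRect((q[:,:2]*1000).astype(np.float32)),q[:,2].mean())
    near=(d>0)&(np.hypot(P[...,0]-.537,P[...,1]+.072)<.06)
    q=P[near&(P[...,2]>.066)&(P[...,2]<.073)];print(' hood',len(q),cv2.minAreaRect((q[:,:2]*1000).astype(np.float32)))
    if n=='wrist':
        for nm in ['tab_pad','cover_back','rest_mid']: print(nm,[(r['score'],r['position'],at_d(cm,r['position'],d).round(4)) for r in spot_point(nm,n)[:2]])
E
```

```text
2.075 [ 0.46863881 -0.12006688  0.14904075] [-0.4446893   0.44412663 -0.54956518  0.55043717] -0.00010557295823690296 [ 0.51127565 -0.6466885   0.63854941]
wrist pad 0 ((0.0, 0.0), (0.0, 0.0), 0.0) nan
 hood 9607 ((537.4398193359375, -79.6196517944336), (65.85020446777344, 50.350563049316406), 77.83601379394531)
tab_pad [(0.7, [325.1, 208.8], array([ 0.4696, -0.1186,  0.0623]))]
cover_back [(0.89, [425.5, 69.7], array([ 0.5418, -0.0492,  0.0688]))]
rest_mid [(0.8, [403.8, 284.8], array([ 0.4948, -0.1131,  0.1783]))]
side pad 40 ((469.6693420410156, -127.18903350830078), (22.267398834228516, 24.249370574951172), 72.98602294921875) 0.0608978488776715
 hood 150 ((539.0199584960938, -83.2823486328125), (66.90763854980469, 49.174354553222656), 78.03677368164062)<stdin>:7: RuntimeWarning: Mean of empty slice.
  ret = ret.dtype.type(ret / rcount)
```

View pics/wrist1.png

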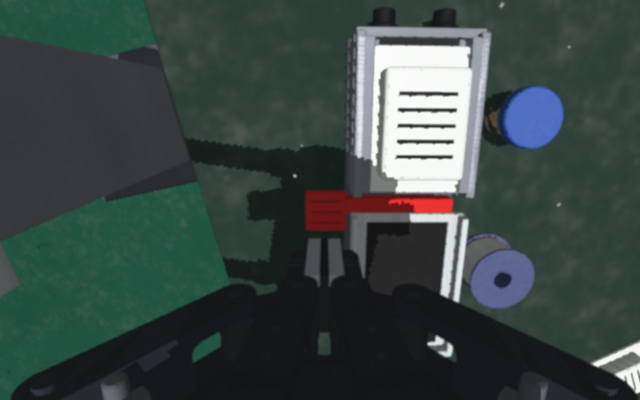

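The pad shows whole at (325,209), right under the closed fingers, and it agrees with the fit. I descend and press.

Request:
{"op": "jog_arm", "data": {"targets": [[0, [0, 0, -0.03], 0], [0, [0, 0, -0.03], 0], [0, [0, 0, -0.006], 0], [0, [0, 0, -0.004], 0], [0, [0, 0, -0.003], 0], [0, [0, 0, -0.002], 0], [0, [0, 0, 0], 0]]}}

```text
clock: 3.2
position: [0.4683, -0.1201, 0.0739]
ee_rot: [-0.445, 0.444, -0.55, 0.551]
contact_force: [-1.1, 0.4, 3.4]
width: 0.0003
```

Request:
{"op": "jog_arm", "data": {"targets": [[0, [0, 0, -0.002], 0], [0, [0, 0, -0.002], 0], [0, [0, 0, 0], 0]]}}

```text
clock: 3.58
position: [0.4683, -0.1201, 0.07]
ee_rot: [-0.445, 0.444, -0.55, 0.55]
contact_force: [-1.4, 0.9, 9.0]
width: 0.0003
```

Request:
{"op": "jog_arm", "data": {"targets": [[0, [0, 0, -0.0015], 0], [0, [0, 0, 0], 0]]}}

```text
clock: 3.82
position: [0.4684, -0.1201, 0.0698]
ee_rot: [-0.445, 0.444, -0.55, 0.551]
contact_force: [-4.2, 2.6, 20.2]
width: 0.0001
```

Request:
{"op": "jog_arm", "data": {"targets": [[0, [0, 0, 0.03], 0], [0, [0, 0, 0.05], 0], [0, [0.0265, 0.0293, 0.01], 0], [0, [0.0265, 0.0293, 0], 0], [0, [0.0265, 0.0293, 0], 0], [0, [0, 0, 0], 0], [0, [0, 0, 0], 0]]}}

```text
clock: 4.7
position: [0.5467, -0.0324, 0.1571]
ee_rot: [0.444, -0.445, 0.55, -0.55]
contact_force: [-0.4, 0.1, 0.4]
width: -0.0
```

```bash
python3 - <<'E'
from h import *
s=manip.get_state();print(s['clock'],s['position'],s['contact_force'])
u=np.array([-.2105,-.9776]);v=np.array([.9776,-.2105]);o=np.array([.5252,-.1363])
im0,d0=get_image('side');save('side2.png',im0)
im,d=get_image('wrist');save('wrist2.png',im)
for n,im,d in [('side',im0,d0),('wrist',im,d)]:
    cm=camera_model(n);P=cloud(cm,d);im=im.astype(int)
    B=np.stack([(P[...,:2]-o)@u,(P[...,:2]-o)@v],-1)*1000;Z=P[...,2]*1000
    red=(d>0)&(im[...,0]>120)&(im[...,1]<80)&(im[...,2]<80)&(np.abs(B[...,0])<40)&(np.abs(B[...,1])<90)
    pad=red&(B[...,1]<-47);bar=red&(B[...,1]>-35)
    print(n,pad.sum(),np.median(Z[pad]),bar.sum(),np.percentile(Z[bar],[10,50,90]) if bar.any() else 0)
    for lo,hi in [(-135,-120),(-120,-113),(-113,-105),(-105,-95),(-90,-30)]:
        m=(d>0)&(B[...,0]>lo)&(B[...,0]<hi)&(np.abs(B[...,1])<22)&(Z<90)
        if m.any(): print(lo,hi,m.sum(),np.percentile(Z[m],[50,98]).round(1))
    m=(d>0)&(np.abs(B[...,0]+58)<50)&(np.abs(B[...,1])<40)&(Z>66)&(Z<73)
    if m.any(): print('hood box x,y range',np.percentile(B[m],[1,99],axis=0).round(1))
E
```

```text
4.7 [ 0.54666432 -0.03235366  0.15707217] [-0.36793201  0.12421932  0.39004086]
side 51 49.680269728667234 13 [35.93890618 37.61857345 40.13375061]
-135 -120 28 [-743.7 -735.2]
-120 -113 11 [-743.1 -111.3]
-113 -105 13 [-742.8 -144.8]
-105 -95 17 [-743.1 -734.9]
-90 -30 258 [65.2 71.3]
hood box x,y range [[-85.7 -22. ]
 [-20.   25.8]]
wrist 0 nan 0 0
-135 -120 1256 [ 0.8 32.3]
-120 -113 1154 [32.6 48. ]
-113 -105 300 [47.1 48.7]
-105 -95 1191 [46.8 48.4]
-90 -30 815 [69.1 70.5]
hood box x,y range [[-90.8 -24.6]
 [-65.   24.7]]
  return _methods._mean(a, axis=axis, dtype=dtype,
  ret = ret.dtype.type(ret / rcount)
```

View pics/wrist2.png

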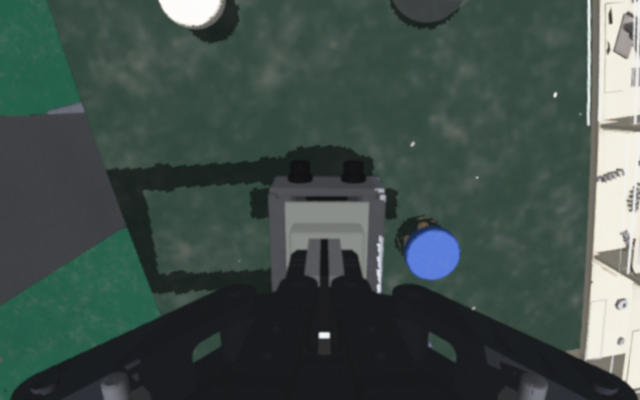

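The tab stays in: the bar has dropped to about 38 mm and the pad to about 50 mm. The tool stands behind the hood, between it and the rear wall at (325,190). I descend.

Request:
{"op": "jog_arm", "data": {"targets": [[0, [0, 0, -0.04], 0], [0, [0, 0, -0.03], 0], [0, [0, 0, -0.01], 0], [0, [0, 0, -0.006], 0], [0, [0, 0, 0], 0], [0, [0, 0, 0], 0]]}}

```text
clock: 5.55
position: [0.5481, -0.0323, 0.0728]
ee_rot: [-0.445, 0.444, -0.55, 0.551]
contact_force: [0.0, 1.1, 0.2]
width: -0.0
```

Request:
{"op": "jog_arm", "data": {"targets": [[0, [-0.0008, -0.0039, -0.0015], 0], [0, [-0.0008, -0.0039, 0], 0], [0, [-0.0011, -0.0049, 0], 0], [0, [-0.0011, -0.0049, 0], 0], [0, [-0.0011, -0.0049, 0], 0]]}}

```text
clock: 6.18
position: [0.5424, -0.055, 0.0704]
ee_rot: [-0.444, 0.444, -0.55, 0.55]
contact_force: [-0.4, 1.2, 0.2]
width: 0.0001
```

```bash
python3 - <<'E'
from h import *
s=manip.get_state();print(s['clock'],s['position'],s['contact_force'])
im,d=get_image('side');save('side3.png',im);cv2.imwrite('pics/side3c.png',cv2.resize(im[140:280,210:370,::-1],None,fx=4,fy=4))
E
```

```text
6.175 [ 0.54237093 -0.05496959  0.07036292] [-0.35494084  1.2052685   0.16323871]
```

View pics/side3c.png

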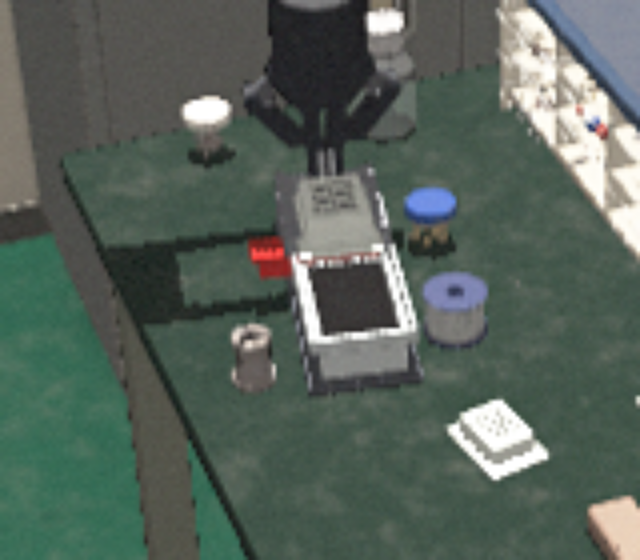

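The cover moves freely past the lowered bar, with about 1 N of contact force. I continue.

Request:
{"op": "jog_arm", "data": {"targets": [[0, [-0.0013, -0.0059, 0], 0], [0, [-0.0013, -0.0059, 0], 0], [0, [-0.0013, -0.0059, 0], 0], [0, [-0.0013, -0.0059, 0], 0], [0, [-0.0013, -0.0059, 0], 0], [0, [-0.0013, -0.0059, 0], 0], [0, [-0.0013, -0.0059, 0], 0], [0, [-0.0013, -0.0059, 0], 0], [0, [-0.0013, -0.0059, 0], 0], [0, [-0.0013, -0.0059, 0], 0]]}}

```text
clock: 7.48
position: [0.5293, -0.114, 0.0703]
ee_rot: [-0.444, 0.444, -0.55, 0.55]
contact_force: [-0.6, 0.0, -0.2]
width: 0.0
```

```bash
cat >> h.py <<'E'
def chk(k):
    u=np.array([-.2105,-.9776]);v=np.array([.9776,-.2105]);o=np.array([.5252,-.1363])
    s=manip.get_state();p=s['position'][:2]-o;print(s['clock'],s['position'],s['contact_force'].round(1),'tcp box',(p@u).round(4),(p@v).round(4))
    for n in ['side','scene']:
        im,d=get_image(n);save(f'{n}{k}.png',im);cm=camera_model(n);P=cloud(cm,d)
        cv2.imwrite(f'pics/{n}{k}c.png',cv2.resize(im[140:280,210:370,::-1],None,fx=4,fy=4))
        B=np.stack([(P[...,:2]-o)@u,(P[...,:2]-o)@v],-1)*1000;Z=P[...,2]*1000
        m=(d>0)&(np.abs(B[...,1])<45)&(B[...,0]>-120)&(B[...,0]<130)&(Z>60)&(Z<75)&(im.max(2)>90)
        print(n,m.sum(),cv2.minAreaRect(B[m].astype(np.float32)),np.percentile(Z[m],[5,50,95]).round(1),'x pct',np.percentile(B[m][:,0],[2,98]).round(1))
E
python3 -c "
from h import *
chk(4)"
```

```text
7.475 [ 0.52930101 -0.11400845  0.07029649] [-0.6  0.  -0.2] tcp box -0.0227 -0.0007
side 232 ((21.856691360473633, 1.3752880096435547), (80.0525131225586, 49.496826171875), 1.4736130237579346) [61.5 66.8 70.3] x pct [-11.1  58.3]
scene 325 ((22.896102905273438, -1.5487594604492188), (72.9484634399414, 50.33656692504883), 1.1021223068237305) [61.9 68.4 71.5] x pct [-9.3 57.3]
```

View pics/side4c.png

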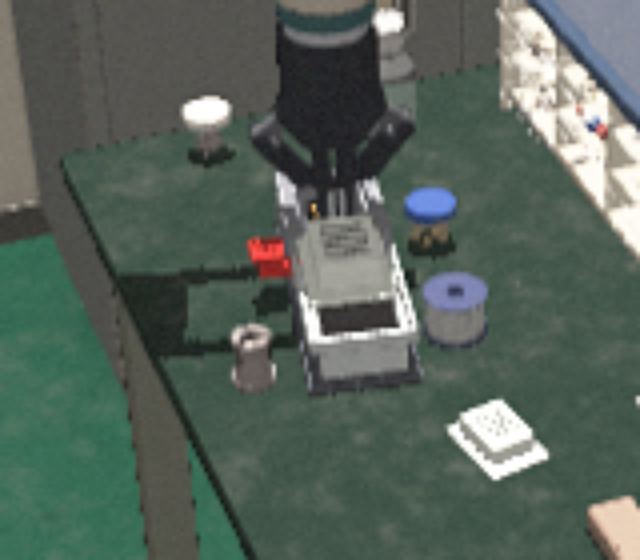

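The cover is sliding level, with the hood over about x = -10 to 57 mm and the terminals beginning to show. I push the remaining ~40 mm.

Request:
{"op": "jog_arm", "data": {"targets": [[0, [-0.0011, -0.0049, 0], 0], [0, [-0.0011, -0.0049, 0], 0], [0, [-0.0011, -0.0049, 0], 0], [0, [-0.001, -0.0049, 0], 0], [0, [-0.001, -0.0049, 0], 0], [0, [-0.001, -0.0049, 0], 0], [0, [-0.0008, -0.0039, 0], 0], [0, [-0.0006, -0.0029, 0], 0], [0, [0, 0, 0], 0]]}}

```text
clock: 8.7
position: [0.5217, -0.1501, 0.0704]
ee_rot: [-0.444, 0.444, -0.55, 0.55]
contact_force: [-0.3, 0.4, -0.4]
width: 0.0001
```

```bash
python3 -c "
from h import *
chk(5)"
```

```text
8.7 [ 0.52172708 -0.15012844  0.07035644] [-0.3  0.4 -0.4] tcp box 0.0142 -0.0005
side 237 ((59.11002731323242, 1.2415199279785156), (49.86233901977539, 81.53688049316406), 89.85692596435547) [62.4 65.8 69.3] x pct [26.7 94.9]
scene 334 ((58.0765380859375, -1.9438743591308594), (76.70067596435547, 51.532188415527344), 1.8496702909469604) [62.2 67.3 70.4] x pct [26.5 93.8]
```

View pics/side5c.png

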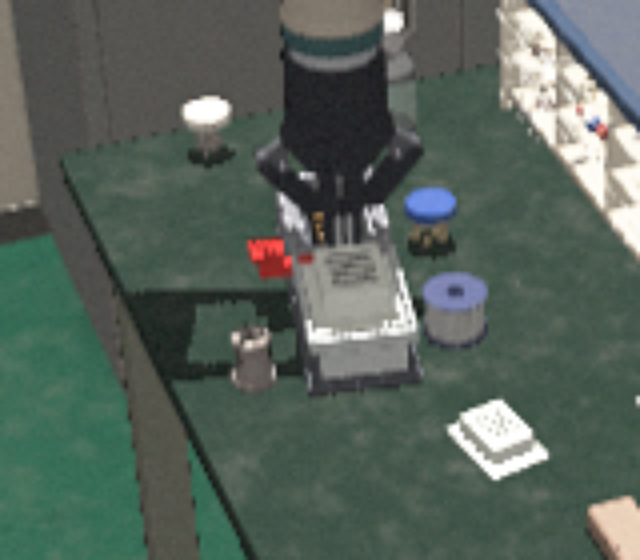

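The hood is now at x = 26 to 94 mm, which puts the cover centre near 59 mm, and it has dropped 2 mm onto the rest. I back off, rise, and check from above.

Request:
{"op": "jog_arm", "data": {"targets": [[0, [0.0021, 0.0098, 0], 0], [0, [0.0021, 0.0098, 0], 0], [0, [0, 0, 0.05], 0], [0, [0, 0, 0.06], 0], [0, [0, 0.05, 0.04], 0], [0, [0, 0.05, 0], 0], [0, [0, 0, 0], 0], [0, [0, 0, 0], 0]]}}

```text
clock: 9.8
position: [0.5257, -0.0309, 0.2192]
ee_rot: [-0.445, 0.445, -0.55, 0.55]
contact_force: [-1.2, 0.2, -0.8]
width: -0.0001
```

```bash
python3 -c "
from h import *
chk(6)
u=np.array([-.2105,-.9776]);v=np.array([.9776,-.2105]);o=np.array([.5252,-.1363])
im,d=get_image('wrist');save('wrist6.png',im)
cm=camera_model('wrist');P=cloud(cm,d);B=np.stack([(P[...,:2]-o)@u,(P[...,:2]-o)@v],-1)*1000;Z=P[...,2]*1000
for a in range(-110,100,10):
  m=(d>0)&(abs(B[...,0]-a)<3)&(abs(B[...,1])<20)&(Z<100)
  if m.any(): print(a,m.sum(),np.percentile(Z[m],[5,50,95]).round(1))
"
```

```text
9.8 [ 0.52574536 -0.0309314   0.21916898] [-1.2  0.2 -0.8] tcp box -0.1031 -0.0216
side 230 ((62.86114501953125, 1.2550277709960938), (49.75552749633789, 71.93985748291016), 89.73279571533203) [61.7 66.  68.8] x pct [29.6 95.1]
scene 319 ((62.081871032714844, -1.1245689392089844), (51.426490783691406, 72.85047149658203), 89.46887969970703) [63.  67.3 69.7] x pct [29.2 94.2]
-110 187 [46.  47.  48.2]
-100 311 [ 8.1 22.3 28.5]
-90 275 [ 7.5 22.3 28.2]
-80 235 [ 7.5 22.5 26. ]
-70 191 [ 7.7 22.3 25.7]
-60 237 [ 7.7 22.9 28.2]
-50 214 [ 7.4 22.3 26. ]
-40 186 [ 7.9 22.5 26. ]
-30 135 [ 7.7 23.5 28.6]
-20 31 [ 8.   9.1 23.4]
-10 28 [39.1 41.6 42.8]
40 18 [66.6 67.5 68.2]
50 21 [66.6 67.4 68.4]
60 7 [66.6 67.2 67.7]
```

View pics/side6c.png

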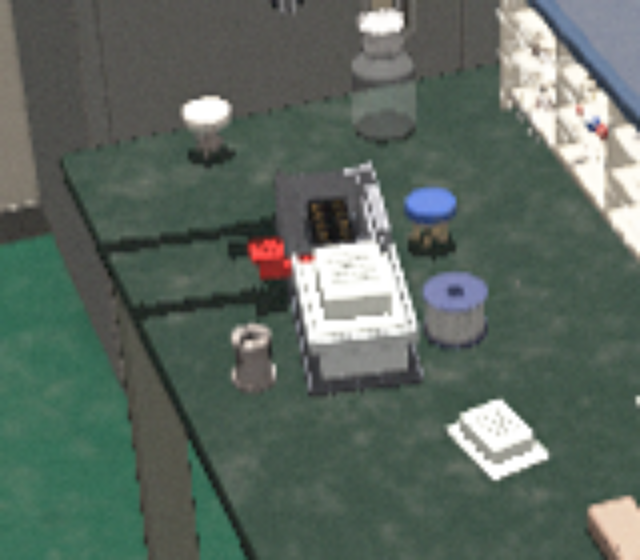

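View pics/wrist6.png

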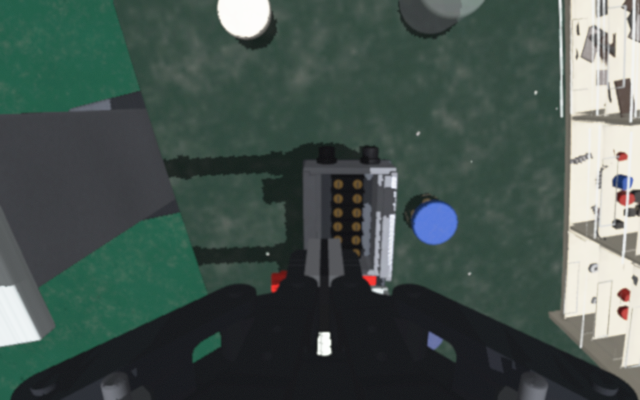

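The wrist view shows every terminal uncovered (330-365, 180-250). The side crop shows the cover flat on the rest with the hood at (355,275), the red tab in at (270,258), and nothing else moved. The hood top is level at 67.4 mm, as expected for a cover lying on the 40 mm rest, and the cover centre is near 60 mm.

```bash
python3 -c "
from h import *
print(manip.get_state()['clock']);print(sign_off())"
```

```text
9.95
the job is handed in; nothing more can be done
None
```

The terminal box is open and I handed the job in at about 10 s on the robot's clock.

- **Tab:** I pressed the red snap tab down to its stop, where the force rose to 20 N with no further travel. It stayed in, with the catch bar at about 38 mm, below the 42 mm seat.
- **Cover:** I pushed it by the hood's rear face with closed fingers, using about 1 N, onto the rest. I then backed off and raised the arm clear.

**Last checks:**
- The cover's centre is at about x = 60 mm; it needs to be past 35 mm to be clear of the seat.
- The hood top is level at about 67 mm, so the cover lies flat on the rest.
- All the terminals show uncovered, and nothing else appears to have moved by eye.
- The side and scene cameras put the hood centre at 62–63 mm, while the finger position at the end of the push suggests about 58–60 mm. The difference is a few millimetres of depth blur and calibration, and either value is well clear of the seat.
- No check failed.

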